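Take the battery cassette out of the pressure station

TASK

Take the battery cassette out of the arm-tunnel unit: first lift the flat lock key out of its stand and push it fully home in the slot of the unit until its shoulder sits on the deck, which draws back the steel tongue, and let go of the key there. Then pinch the two side catches of the cassette together, lift it upright straight out of its bay until its bottom is about 5 cm above the unit's deck, and finish while still holding it there by the pinched catches, still and touching nothing else. The key stays home in the slot, and the other things on the bench stay where they are.

Things in the scene. Friction and masses are not known exactly. Their poses are not given: they have to be found in the camera images.
- unit: Cream pressure station, fixed. Origin on the table under the centre of its battery bay; z up, x away from the robot at yaw 0. Flat deck 100 mm up, x -155..100, y -140..120 mm. Bay opening 71 (x) x 61 (y) mm, floor 50 mm up. Key slot at x -110, y 0. Low display at x 79..97, y -130..-45, up to z 158; big arm tunnel along x over y 120..305, up to z 200 mm.
- slot_mouth (a point): Centre of the key slot's mouth, at deck height. Slot 25 mm long (unit x), 7 mm wide (unit y), with a 45 degree funnel 4 mm wider all round at the deck. 14 mm down stands a plunger that takes about 4 N to push and stays where left. The key seats 35 mm deep, when its shoulder meets the deck.
- lock_tongue (a joint): Steel tongue 26 x 20 x 5 mm, 7.5 mm above the deck between slot and cassette, over the cassette's end lip (locked at 0). The plunger drives it: the seated key draws it back (unit -x) to about 0.010 m, which frees the lip.
- cassette: Grey battery cassette, about 0.26 kg, standing on the bay floor. Origin: centre of underside, axes as the unit's. Block 68 (x) x 56 (y) x 28 mm, above it 68 x 37 mm up to z 85; end lip at x -44, z 51..56. On the +y and -y sides a catch plate 26 mm wide (x), outer face at y +-28, up to z 95: 45 mm shows above the deck, 25 mm free beside it. A tooth at its foot grips under the deck.
- catch_left (a joint): Catch on the cassette's +y side: 0 = sprung out (locked), 0.005 m = pushed fully in; about 5 N spring force at full travel; its tooth clears the deck from about 0.0035 m on. With both fully in, the width across them is 46 mm.
- catch_right (a joint): The same for the catch on the cassette's -y side.
- key: Flat lock key, 60 g, upright, blade down. Origin: centre of the blade's lower end, z up, x along the blade's width. Steel blade 22 (x) x 4 (y) mm, z 0..35 mm; black shoulder 40 x 22 mm, z 35..41 mm; black handle 28 (x) x 12 (y) mm, z 41..91 mm, to be gripped across its 12 mm. At the start it stands in the stand with its shoulder on the stand's top; seated in the unit its blade end is 65 mm above the table. Either way round fits.
- key_stand: Fixed aluminium block 60 x 60 x 45 mm with a slot in which the key stands (blade end 10 mm above the table). Origin: centre of its underside; slot along its x.
- jar: Bystander: closed white jar, 54 mm diameter, 55 mm high; origin at its underside. Jar and key stand swap places.
- collar: Bystander: brass collar, 28 mm diameter, 10 mm high, lying on the unit's deck near x -20, y -105 mm of the unit; origin at its underside.
- screwdriver: Bystander: screwdriver lying on the table.
- wrench: Bystander: wrench lying on the table.
- tape: Bystander: open white ring, 90 mm diameter, 22 mm high.
- mug: Bystander: white mug, 90 mm high.
- adapter: Bystander: black block 90 x 60 x 35 mm.
- spray: Bystander: small white bottle, 44 mm diameter, 75 mm high.
Mind the look-alikes: they are no part of the job. What is shaped like the cassette but red or yellow is not meant.

How it is judged (in metres and radians):
On the way, in this order (a step that is already met when the one before it is completed fails the run):
1. the key is fully home in the slot, the tongue drawn back, and the fingers have let go of it (z of key in the frame of unit between 0.055 and 0.0685 m and horizontal distance between key and slot_mouth below 0.006 m and angle between the z axis of key and the z axis of unit, either way round below 0.12 rad and value of joint lock_tongue above 0.008 m and contact force between the fingers and key below 0.1 N), for 0.2 s.
2. the fingers pinch both catches in while the cassette is still in its bay (value of joint each of catch_left, catch_right above 0.0035 m and z of cassette in the frame of unit below 0.075 m and contact force between the fingers and cassette above 1 N), for 0.1 s.
At the end, for the whole second after the job is handed in: Cassette held still and upright (0.3 rad) by both catches, each in 3.5 mm or more, its underside 30 mm or more above the deck, touching neither unit nor key; key home (within 3.5 mm, upright 0.12 rad), untouched, tongue back 8 mm or more; bystanders within 40 mm of their start (all of step 1 and z of cassette in the frame of unit above 0.13 m and angle between cassette's own z axis and vertical below 0.3 rad and linear speed of cassette below 0.03 m/s and value of joint each of catch_left, catch_right above 0.0035 m and contact force between the fingers and cassette above 1 N and contact force between cassette and unit below 0.1 N and contact force between cassette and key below 0.1 N and distance of each of jar, collar, screwdriver, wrench, tape, mug, adapter, spray from where it was at the start of the episode below 0.04 m); the arm keeps its last pose, push and grip.
It fails at once if a bystander is pushed away by more than 40 mm or knocked over (distance of any of jar, collar, screwdriver, wrench, tape, mug, adapter, spray from where it was at the start of the episode above 0.04 m or angle between any of jar, mug, spray's own z axis and vertical above 0.7 rad).
It also fails if it takes over 54 s, if anything falls off the work surface, if the arm or the gripper's body presses on something with over 40 N, if the wrist force passes 120 N, or if a joint passes its speed limit or range.

ROBOT

A 6-joint arm with a two-finger parallel gripper is mounted at the origin on the work surface. World frame = base frame: x ahead of the robot, y to its left, z up, the work surface at z = 0. Lengths are in mm, angles in rad, forces in N, time in s.
With the tool pointing down it reaches from about 350 to 725 mm from the base axis. Payload 4.3 kg.
Tool frame: the origin (TCP) lies midway between the tips of the shut fingers; the grasp point (between the pads) lies env.grip_point_offset behind it (env.grip_point_offset is the distance from the TCP to the grasp point, in mm); y points along the fingers, z is the direction in which the jaws open and shut, and the axes are right-handed (so a half turn about y gives the same grasp; the last joint's range is limited). The gripper opens to 85 mm and grips with 20 to 120 N. Pads are 22 mm wide; open, the fingers measure 114 mm over their backs; the gripper's body (76 mm by 85 mm) begins 54 mm behind the grasp point. The pads swing forward as they close: fully open they stand 13 mm farther back than shut.
Start: joints at [-1.447, 0.377, 0.081, 1.274, 0, 1.46], TCP at [133.222, -559.391, 231.329] pointing down, gripper open.
Joint ranges: [-2.72, 2.72], [-0.84, 1.66], [-1.02, 1.22], [-1.77, 2.12], [-1.37, 1.28], [-3.14, 3.14]. Speed limits (rad/s): [2.57, 2.57, 3.14, 3.14, 3.14, 3.14].

INTERFACE

Orientations are given as a unit quaternion [x, y, z, w].
In Python, from cell import env gives the robot as it stands.
- The arm moves only by the tool carry_out, never from a script. Its argument "series" is one flat list of numbers, 7 for each row, row after row: the turn, a rotation vector about the tool's x, y, z in degrees, then the shift along the tool's x, y, z in m, then the opening, from 0 (shut) to 1 (fully open). In form: [wx, wy, wz, x, y, z, grip, wx, wy, wz, x, y, z, grip, ...]. A call has 1 to 5 rows; each row shifts and turns the commanded pose from where the row before left it, along the tool's axes as they then stand; what a row does not reach is not made up. A row lasts 1/8 s, in which the tool goes at most 62.5 mm and 10.7 degrees, less where a joint would pass 70% of its speed; a pose out of reach is approached as far as the arm can. A call with a gripper value outside its range is refused whole. The fingers move at their own pace and stop on an object; "force" is the grip in N (left out, the last holds). Time passes only in rows, so rows that do not move let the fingers close. It gives the time, the measured TCP pose, the force and the opening at its end, in the units of the state.
- env.get_state(): the state, without advancing time (a new reading comes with each control period).
- env.snapshot(name): name is "scene" or "top"; returns a dict with "pixels" (420x560x3 uint8, red, green, blue), "K" (3x3 intrinsics, pixels), "extrinsics" (4x4, takes a point from camera to world coordinates). Camera axes: x right, y up, looking along -z (the intrinsics and any distortion apply to the point x, -y, -z); pixel columns grow to the right and rows downward; lengths in mm; the calibration is good to about 2 mm. A picture is of the moment at which its call begins. There is no depth.
- env.finish_job(): hands the job in, once; it reports no verdict.
The state is a dict: "time": time; "joint_positions": joint angles; "qd": joint speeds; "effort": joint torques, N m; "tcp_pos": TCP position; "tool_rot": TCP orientation; "force": force on the tool from outside, world axes, zero at the start; "wrist_torque": the same for the moment, N m; "grip_width": finger opening in mm.
Only numpy, scipy, OpenCV 4.12 (cv2) and the standard library are available. Lean on these libraries where they do the work, as an engineer would, in place of code of your own. Each camera call takes 0.05 s, during which the arm holds its last target. There are 200 camera calls.

## Working session

There is one attempt and no reset: what is moved stays moved. The work goes in short steps, Python scripts to look and compute and a tool call to move; the robot and the scene stay as the last step left them, time stands still between calls to the robot, and variables do not carry over. Pictures are saved under pics/ and viewed, about 8 in all and at most 12, crops included, and the job is handed in when it is done.

Besides the shell and the picture viewer there is one more tool, called in YAML: its name, and indented under it one key for each argument. carry_out: Moves the arm, as the interface text tells. Its arguments: {"type":"object","properties":{"series":{"type":"array"},"force":{"type":"number"}},"required":["series"]}

```bash
ls; mkdir -p pics; cat > h.py <<'E'
import numpy as np, cv2
from cell import env
def snap(cam,name,crop=None,scale=1):
    s=env.snapshot(cam); im=s["pixels"][:,:,::-1].copy()
    np.savez(f"pics/{name}.npz",p=s["pixels"],K=s["K"],E=s["extrinsics"])
    if crop: x0,y0,x1,y1=crop; im=im[y0:y1,x0:x1]
    if scale!=1: im=cv2.resize(im,None,fx=scale,fy=scale,interpolation=cv2.INTER_CUBIC)
    cv2.imwrite(f"pics/{name}.png",im); return s
def load(name):
    d=np.load(f"pics/{name}.npz"); return d["K"],d["E"]
def ray(K,E,u,v):
    d=np.linalg.inv(K)@[u,v,1]; d=np.array([d[0],-d[1],-d[2]]); return E[:3,3],E[:3,:3]@d
def at_z(K,E,u,v,z):
    o,d=ray(K,E,u,v); return o+d*(z-o[2])/d[2]
def proj(K,E,P):
    P=np.atleast_2d(P); c=(P-E[:3,3])@E[:3,:3]; c=c*[1,-1,-1]; q=c@np.array(K).T; return q[:,:2]/q[:,2:]
E
python3 - <<'E'
from h import *
for c in("scene","top"):
    s=snap(c,c+"0"); print(c,s["K"],s["extrinsics"],[k for k in s])
print(env.get_state(),env.grip_point_offset)
a=cv2.imread("pics/scene0.png");b=cv2.imread("pics/top0.png")
E
```

```text
pics
scene [[542.68717063   0.         285.14907995]
 [  0.         542.68717063 205.44951716]
 [  0.           0.           1.        ]] [[ 8.67352718e-01 -3.05853517e-01  3.92623087e-01  1.25400069e+03]
 [ 4.97562476e-01  5.51014622e-01 -6.69936167e-01 -1.19932712e+03]
 [-1.14387290e-02  7.76425471e-01  6.30105263e-01  1.26354853e+03]
 [ 0.00000000e+00  0.00000000e+00  0.00000000e+00  1.00000000e+00]] ['pixels', 'K', 'extrinsics']
top [[435.50625703   0.         289.31487869]
 [  0.         435.50625703 205.99632729]
 [  0.           0.           1.        ]] [[-7.60858085e-03  9.86134746e-01 -1.65772048e-01  2.64948656e+02]
 [-9.99843897e-01 -1.01459866e-02 -1.44651455e-02 -6.35549156e+00]
 [-1.59465036e-02  1.65636111e-01  9.86058004e-01  1.58080166e+03]
 [ 0.00000000e+00  0.00000000e+00  0.00000000e+00  1.00000000e+00]] ['pixels', 'K', 'extrinsics']
{'time': 0.1, 'joint_positions': array([-1.44731045e+00,  3.78005226e-01,  7.97699312e-02,  1.27444733e+00,
       -5.45822150e-06,  1.46047733e+00]), 'qd': array([-0.00047593, -0.00191154,  0.00313207,  0.00097471, -0.00018935,
       -0.00147678]), 'effort': array([ 8.16513930e-04, -4.64697683e+01,  2.70580226e+01,  1.20326062e-02,
        1.49055944e-05, -1.06999455e-06]), 'tcp_pos': array([ 133.13484308, -558.75196856,  230.44969763]), 'tool_rot': array([-0.08248064,  0.70294712, -0.70161336,  0.082468  ]), 'force': array([-5.85919098e-01,  7.07476570e-02,  3.04924613e-04]), 'wrist_torque': array([-0.00142542,  0.03663919, -0.00117062]), 'grip_width': 85.43120678457876} 18.700000000000003
```

View pics/top0.png

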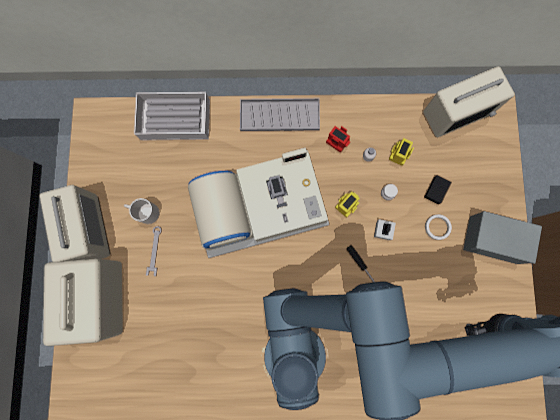

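View pics/scene0.png

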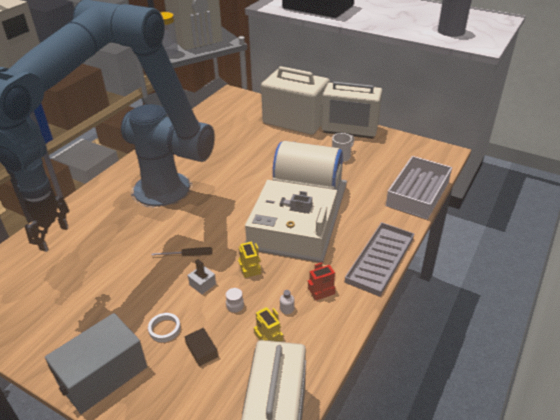

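The pictures show the unit in the middle of the table: top view has the cassette near (277,187), the slot near (285,217), and the key stand near (385,229). In the scene view the stand is at (202,277). Next I enlarge those areas.

```bash
python3 - <<'E'
import cv2,numpy as np
t=cv2.imread("pics/top0.png");s=cv2.imread("pics/scene0.png")
def c(i,x0,y0,w,h,f):return cv2.resize(i[y0:y0+h,x0:x0+w],None,fx=f,fy=f,interpolation=cv2.INTER_CUBIC)
A=np.hstack([c(t,235,145,100,100,4),c(t,365,210,40,40,10)[:400]])
B=np.hstack([c(s,240,175,110,50,4)[:200,:400],c(s,180,255,50,25,8)])
B=np.hstack([c(s,245,178,100,50,4),c(s,180,257,80,40,5)])
cv2.imwrite("pics/a.png",np.vstack([A,B]))
E
```

```text
(no output)
```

View pics/a.png

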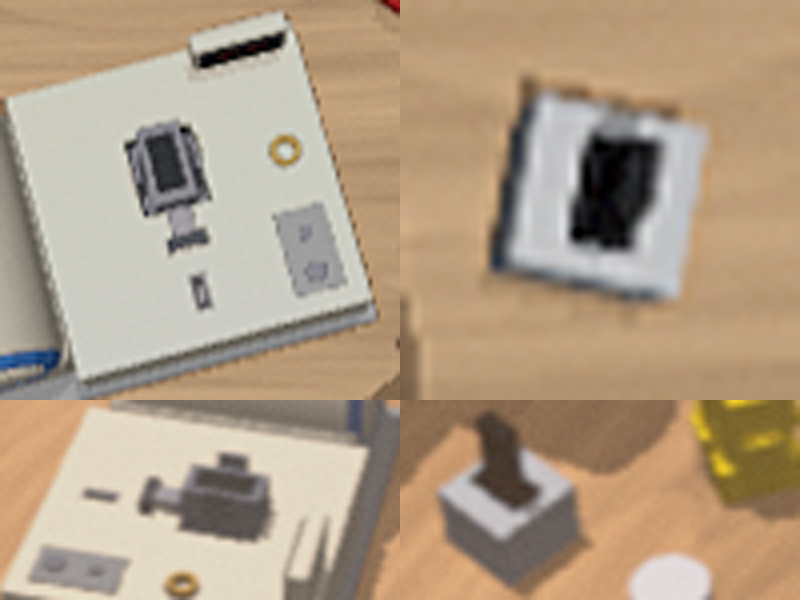

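```bash
cat > m.py <<'E'
from h import *
from scipy.optimize import least_squares
T=load("top0");S=load("scene0")
def px(x,y,f,x0,y0): return np.array([(x+.5)/f-.5+x0,(y+.5)/f-.5+y0])
t=lambda x,y:px(x,y,4,235,145)
k=lambda x,y:px(x-400,y,10,365,210)
s=lambda x,y:px(x,y-400,4,245,178)
q=lambda x,y:px(x-400,y-400,5,180,257)
def fit(obs,p0):
    def r(p):
        c,sn=np.cos(p[2]),np.sin(p[2]);R=np.array([[c,-sn,0],[sn,c,0],[0,0,1]])
        return np.concatenate([(proj(*cam,R@np.array(P)+[p[0],p[1],0])[0]-uv) for cam,P,uv in obs])
    o=least_squares(r,p0,loss="soft_l1");print(np.round(o.x,3));print(np.round(r(o.x).reshape(-1,2),2));return o.x
print("unit")
obs=[(T,[-155,-140,100],t(375,301)),(T,[-155,120,100],t(82,379)),(T,[100,120,100],t(8,98)),(T,[-110,0,100],t(202,292)),
(S,[-110,0,100],s(101,494)),(S,[-155,-140,100],s(3,598)),(S,[-155,120,100],s(88,408))]
for n,o in(("all",obs),("top",obs[:4]),("sc",obs[4:])): print(n);u=fit(o,[450,40,.2])
print("stand")
st=[(T,[30,30,45],k(540,93)),(T,[30,-30,45],k(708,128)),(T,[-30,-30,45],k(680,298)),(T,[-30,30,45],k(510,270)),
(S,[-30,30,45],q(438,491)),(S,[-30,-30,45],q(516,526)),(S,[30,-30,45],q(579,487))]
for n,o in(("all",st),("top",st[:4]),("sc",st[4:])): print(n);fit(o,[300,-300,-.2])
E
python3 m.py
```

```text
unit
all
[5.79952e+02 5.75900e+01 2.62000e-01]
[[-0.09 -0.64]
 [-0.15  0.17]
 [-0.1   0.39]
 [ 0.29 -0.05]
 [ 0.04  0.8 ]
 [-0.64 -1.21]
 [ 0.52  0.27]]
top
[5.79821e+02 5.69380e+01 2.55000e-01]
[[-0.13 -0.24]
 [-0.34  0.05]
 [ 0.22  0.14]
 [ 0.25  0.05]]
sc
[579.137  60.12   12.848]
[[ 0.05  0.71]
 [ 0.11 -1.  ]
 [-0.18  0.25]]
stand
all
[ 4.38725e+02 -3.22790e+02 -8.90000e-02]
[[ -1.23   0.68]
 [ -1.05  -1.49]
 [  1.04  -1.64]
 [  0.95  -0.2 ]
 [ 13.9   -9.76]
 [-14.78  -5.23]
 [-12.73  10.75]]
top
[ 4.36392e+02 -3.22937e+02 -2.02000e-01]
[[-0.1   0.52]
 [-0.11  0.23]
 [ 0.05 -0.15]
 [ 0.16 -0.62]]
sc
[ 434.611 -318.184  127.117]
[[ 0.67  0.06]
 [-0.72  1.52]
 [ 0.04 -2.28]]
```

```bash
cat >> m.py <<'E'
print("---fixed")
for i,P in((4,[-30,-30,45]),(5,[30,-30,45]),(6,[30,30,45])): st[i]=(S,P,st[i][2])
p=fit(st,[436,-323,-.2])
print("slot pt top",at_z(*T,*t(202,292),100),"scene",at_z(*S,*s(101,494),100))
c,sn=np.cos(u[2]),np.sin(u[2])
# cassette/catch, overlay of key/handle
cs,ss=np.cos(p[2]),np.sin(p[2]);R=np.array([[cs,-ss,0],[ss,cs,0],[0,0,1]])
for cam,n,f,x0,y0,dx,dy in((T,"top",10,365,210,400,0),(S,"sc",5,180,257,400,400)):
    for P in([14,6,101],[14,-6,101],[-14,-6,101],[-14,6,101]): 
        a=proj(*cam,R@P+[p[0],p[1],0])[0];print(n,((a-[x0,y0])+.5)*f-.5+[dx,dy])
E
python3 m.py | sed -n '/fixed/,$p'
python3 - <<'E'
from scipy.spatial.transform import Rotation as R
from h import *
print(R.from_quat(env.get_state()["tool_rot"]).as_matrix().round(3))
E
```

```text
---fixed
[ 4.36584e+02 -3.21964e+02 -1.90000e-01]
[[-0.49  0.55]
 [-0.47  0.06]
 [-0.11 -0.29]
 [-0.03 -0.55]
 [ 0.45  0.34]
 [-1.97  2.66]
 [-0.15 -0.56]]
slot pt top [473.5589875   30.06208104 100.        ] scene [471.32066468  32.74880109 100.        ]
top [628.25231284 134.51530039]
top [663.21421303 140.79782824]
top [651.31193538 221.24159601]
top [616.24865559 214.91034716]
sc [522.40250982 429.16494169]
sc [507.62641831 440.03638166]
sc [476.30440384 418.76668707]
sc [491.08493354 408.07981411]
[[-0.973 -0.     0.232]
 [-0.232  0.002 -0.973]
 [-0.    -1.    -0.002]]
```

carry_out:
  series: [0, 0, 0, -0.05, 0.008, -0.023, 1, 0, 0, 0, -0.05, 0.008, -0.023, 1, 0, 0, 0, -0.05, 0.008, -0.023, 1, 0, 0, 0, -0.05, 0.008, -0.023, 1, 0, 0, 0, -0.05, 0.008, -0.023, 1]
  force: 40

```text
time: 0.72
tcp_pos: [350.8, -388.1, 190.7]
tool_rot: [-0.082, 0.702, -0.702, 0.082]
force: [0.4, 0.5, -0.8]
grip_width: 85.5
```

carry_out:
  series: [0, 0, 0, -0.05, 0.008, -0.023, 1, 0, 0, 0, -0.05, 0.008, -0.023, 1, 0, 8.1, 0, 0, 0, 0, 1, 0, 8.1, 0, 0, 0, 0, 1, 0, 8.1, 0, 0, 0, 0, 1]

```text
time: 1.35
tcp_pos: [436.3, -321.1, 174.7]
tool_rot: [0.068, 0.704, -0.704, -0.069]
force: [-0.1, -1.1, -0.9]
grip_width: 85.5
```

```bash
cat >> h.py <<'E'
from scipy.spatial.transform import Rotation as Rn
def go(x,y,z,yaw):
    "report turn (deg about tool y) and shift in tool frame (after current axes) to reach TCP with jaws along y of frame yaw"
    s=env.get_state(); M=Rn.from_quat(s["tool_rot"]).as_matrix()
    a=np.arctan2(M[1,2],M[0,2]); want=yaw-np.pi/2
    d=(want-a+np.pi/2)%np.pi-np.pi/2
    D=Rn.from_euler("z",d).as_matrix()@M
    e=np.array([x,y,z])-s["tcp_pos"]
    print("t",round(s["time"],2),"tcp",s["tcp_pos"].round(1),"turn_y",round(-np.degrees(d),2),"tilt",M[:,1].round(3),"shift now axes",(M.T@e).round(1),"after turn",(D.T@e).round(1),"F",s["force"].round(1),"w",round(s["grip_width"],1),"q",s["joint_positions"].round(2))
E
python3 - <<'E'
from h import *
s=snap("scene","s1",(150,190,270,310),5)
go(436.6,-322,61,-.19)
E
```

```text
t 1.4 tcp [ 436.2 -321.2  174.7] turn_y -0.42 tilt [-0.001  0.001 -1.   ] shift now axes [ -0.7 113.7   0.8] after turn [ -0.7 113.7   0.8] F [-0.   0.3 -0.8] w 84.8 q [-0.75  0.33 -0.13  1.11 -0.    2.59]
```

View pics/s1.png

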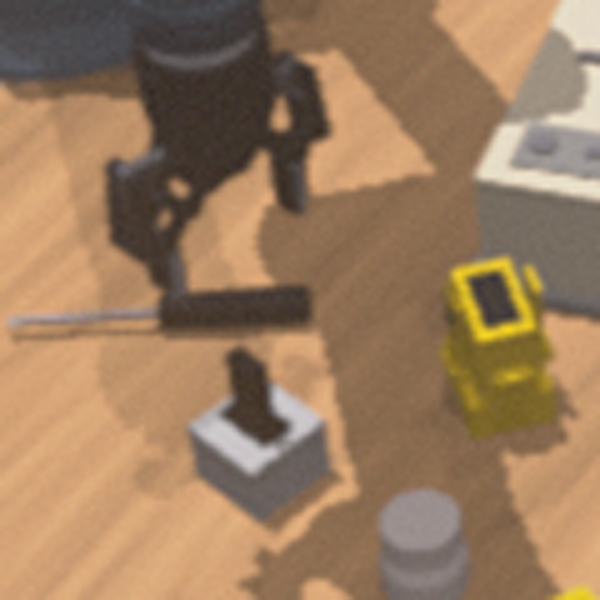

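The tool is over the key, the screwdriver is clear, and the handle runs along the stand's x. I'll descend and grip.

carry_out:
  series: [0, -0.4, 0, -0.001, 0.035, 0.001, 1, 0, 0, 0, 0, 0.035, 0, 1, 0, 0, 0, 0, 0.025, 0, 1, 0, 0, 0, 0, 0.018, 0, 1, 0, 0, 0, 0, 0, 0, 1]

```text
time: 2.02
tcp_pos: [435.7, -321.6, 60.6]
tool_rot: [0.063, 0.705, -0.703, -0.065]
force: [-0.5, 0.2, 0.3]
grip_width: 85.3
```

carry_out:
  series: [0, 0, 0, 0, 0, 0, 0, 0, 0, 0, 0, 0, 0, 0, 0, 0, 0, 0, 0, 0, 0, 0, 0, 0, 0, 0, 0, 0, 0, 0, 0, 0, 0, 0, 0]
  force: 40

```text
time: 2.65
tcp_pos: [437.4, -323.7, 62.7]
tool_rot: [-0.065, -0.703, 0.705, 0.065]
force: [0.2, -2.7, 1.0]
grip_width: 11.3
```

```bash
python3 - <<'E'
from h import *
go(436.6,-322,61,-.19)
E
```

```text
t 2.65 tcp [ 437.4 -323.7   62.7] turn_y 0.37 tilt [ 0.    -0.002 -1.   ] shift now axes [ 1.1  1.7 -1.5] after turn [ 1.1  1.7 -1.5] F [ 0.2 -2.7  1. ] w 11.3 q [-0.75  0.43 -0.3   0.84 -0.    2.57]
```

carry_out:
  series: [0, 0, 0, 0, -0.015, 0, 0, 0, 0, 0, 0, -0.03, 0, 0, 0, 0, 0, 0, -0.04, 0, 0, 0, 0, 0, 0, -0.04, 0, 0, 0, 0, 0, 0, -0.01, 0, 0]

```text
time: 3.28
tcp_pos: [438.5, -323.5, 200.9]
tool_rot: [-0.066, -0.703, 0.705, 0.063]
force: [0.7, -0.0, -0.6]
grip_width: 11.4
```

```bash
python3 - <<'E'
from h import *
s=snap("scene","s2",(150,170,270,290),5)
go(473.5,30,196,.258)
E
```

```text
t 3.33 tcp [ 438.4 -323.4  200.4] turn_y -25.27 tilt [ 0.004 -0.002 -1.   ] shift now axes [  29.8    3.7 -353.9] after turn [-124.1    4.4 -332.7] F [ 0.5 -0.4 -0.7] w 11.4 q [-0.75  0.32 -0.08  1.17  0.    2.57]
```

View pics/s2.png

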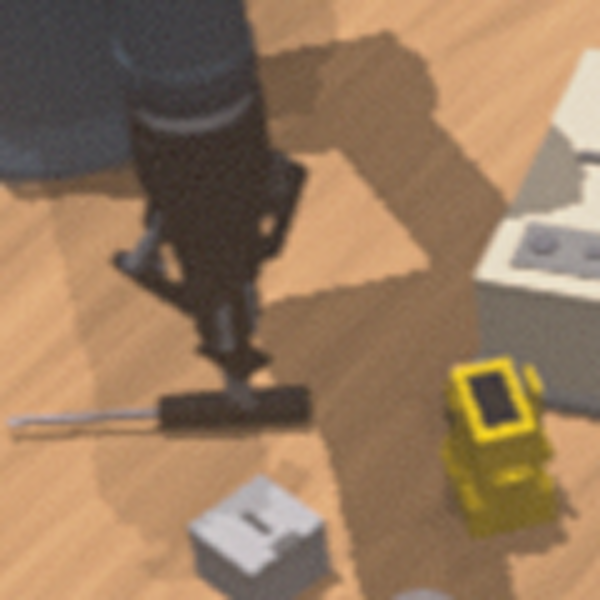

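The key is lifted out, blade end near (245,400), and the stand slot is empty. Now I turn and travel over the slot.

carry_out:
  series: [0, -8.4, 0, 0, 0, 0, 0, 0, -8.4, 0, 0, 0, 0, 0, 0, -8.4, 0, 0, 0, 0, 0, 0, 0, 0, -0.018, 0, -0.047, 0, 0, 0, 0, -0.018, 0, -0.047, 0]

```text
time: 3.95
tcp_pos: [447.2, -221.1, 195.5]
tool_rot: [-0.091, 0.702, -0.7, 0.089]
force: [0.8, 0.3, -0.3]
grip_width: 11.2
```

carry_out:
  series: [0, 0, 0, -0.018, 0, -0.048, 0, 0, 0, 0, -0.018, 0, -0.048, 0, 0, 0, 0, -0.018, 0, -0.048, 0, 0, 0, 0, -0.018, 0.01, -0.048, 0, 0, 0, 0, -0.016, 0.01, -0.047, 0]

```text
time: 4.58
tcp_pos: [471.4, 32.7, 175.7]
tool_rot: [-0.091, 0.702, -0.701, 0.09]
force: [0.6, 0.0, -0.3]
grip_width: 11.3
```

carry_out:
  series: [0, 0, 0, 0, 0.01, 0, 0, 0, 0, 0, 0, 0, 0, 0]

```text
time: 4.82
tcp_pos: [470.9, 30.8, 165.5]
tool_rot: [-0.092, 0.701, -0.701, 0.089]
force: [-0.8, -0.8, -1.1]
grip_width: 11.5
```

```bash
python3 - <<'E'
from h import *
go(473.5,30,166,.258)
s=snap("scene","s3"); t=snap("top","t3"); go(473.5,30,166,.258)
def c(i,x0,y0,w,h,f):return cv2.resize(i[y0:y0+h,x0:x0+w,::-1],None,fx=f,fy=f,interpolation=cv2.INTER_CUBIC)
cv2.imwrite("pics/b.png",np.hstack([c(s["pixels"],240,150,80,80,7)[:560,:560],c(t["pixels"],265,180,48,112,5)]))
E
```

```text
t 4.83 tcp [470.9  30.8 165.5] turn_y -0.05 tilt [-0.004 -0.    -1.   ] shift now axes [-2.3 -0.6  1.4] after turn [-2.3 -0.6  1.4] F [-0.8 -0.8 -1.1] w 11.5 q [-0.07  0.21 -0.33  1.04 -0.    2.82]
t 4.92 tcp [472.1  29.9 166.8] turn_y -0.17 tilt [-0.001 -0.    -1.   ] shift now axes [-1.4  0.8  0.2] after turn [-1.4  0.8  0.2] F [-0.1  0.1 -0.9] w 11.1 q [-0.07  0.21 -0.32  1.04 -0.    2.82]
```

View pics/b.png

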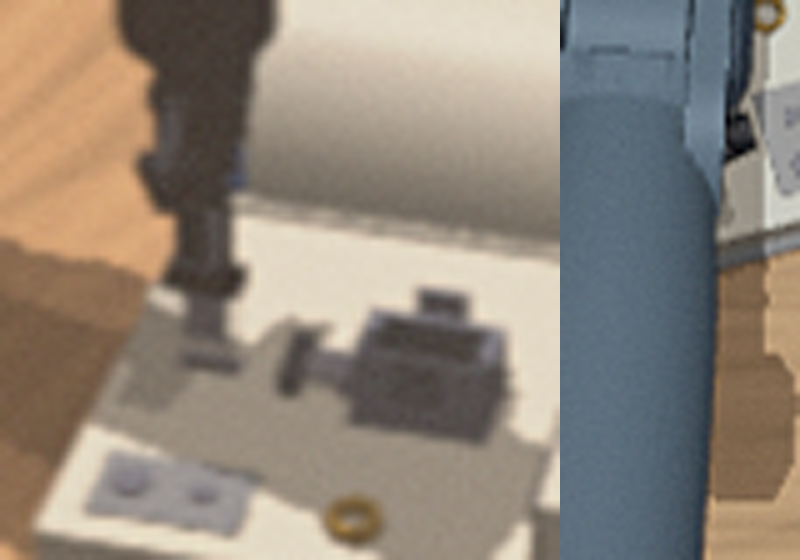

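```bash
python3 - <<'E'
import cv2,numpy as np
from h import *
d=np.load("pics/s3.npz");i=d["p"][180:210,252:292,::-1]
i=np.clip((i.astype(float)-40)*1.5,0,255).astype(np.uint8)
cv2.imwrite("pics/c.png",cv2.resize(i,None,fx=20,fy=20,interpolation=cv2.INTER_CUBIC))
K,E=d["K"],d["E"]
R=Rn.from_euler("z",.258).as_matrix()
def f(P,o): 
    a=proj(K,E,R@np.array(P,float)+o)[0]; return ((a-[252,180]+.5)*20).round()
for z in(113,115,117): print(z,[f(P,[472,30.3,z]) for P in([-11,-2,0],[11,-2,0],[11,-2,35])])
print("slot",[f(P,[473.6,29.6,100]) for P in([0,0,0],[-16.5,-7.5,0],[16.5,-7.5,0],[16.5,7.5,0],[-16.5,7.5,0])])
E
```

```text
113 [array([296., 379.]), array([420., 399.]), array([414., 236.])]
115 [array([296., 370.]), array([420., 390.]), array([414., 227.])]
117 [array([296., 361.]), array([419., 381.]), array([414., 218.])]
slot [array([369., 447.]), array([265., 458.]), array([450., 488.]), array([474., 435.]), array([290., 405.])]
```

View pics/c.png

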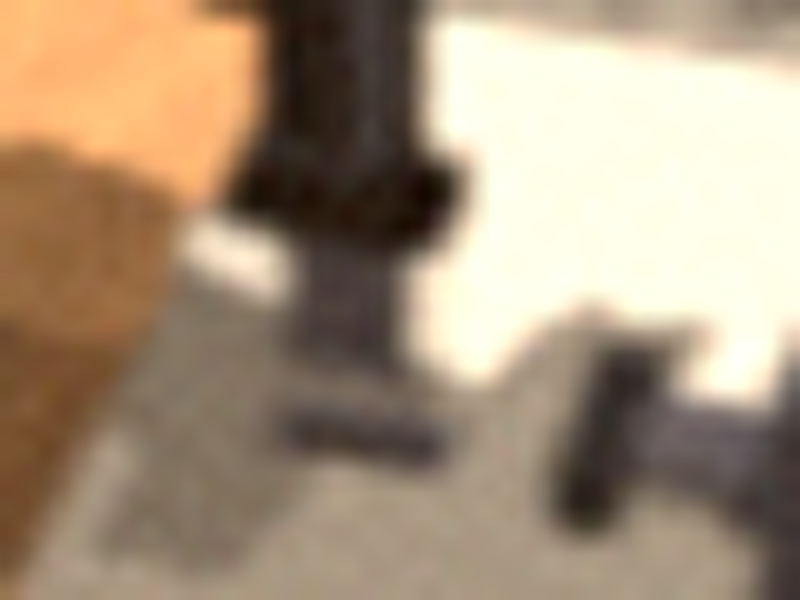

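The blade tip hangs just before and above the slot in this view (blade at x 347, slot at x 364, crop pixels). That puts the slot about 2.5 mm further in unit +x. I'll correct that and go into the funnel gently.

carry_out:
  series: [0, 0, 0, -0.0024, 0.006, 0, 0, 0, 0, 0, 0, 0.006, 0, 0, 0, 0, 0, 0, 0.004, 0, 0, 0, 0, 0, 0, 0.004, 0, 0, 0, 0, 0, 0, 0.004, 0, 0]

```text
time: 5.55
tcp_pos: [474.8, 31.3, 143.0]
tool_rot: [0.091, -0.701, 0.701, -0.09]
force: [-0.5, -0.5, -0.8]
grip_width: 11.6
```

```bash
python3 - <<'E'
from h import *
go(473.5,30,166,.258)
E
```

```text
t 5.55 tcp [474.8  31.3 143. ] turn_y -0.09 tilt [-0. -0. -1.] shift now axes [  1.6 -23.    0.9] after turn [  1.6 -23.    0.9] F [-0.5 -0.5 -0.8] w 11.6 q [-0.07  0.23 -0.36  0.98 -0.    2.82]
```

No contact force with the blade about 9 mm in. Pushing on.

carry_out:
  series: [0, 0, 0, 0, 0.004, 0, 0, 0, 0, 0, 0, 0.004, 0, 0, 0, 0, 0, 0, 0.004, 0, 0, 0, 0, 0, 0, 0.004, 0, 0, 0, 0, 0, 0, 0, 0, 0]

```text
time: 6.18
tcp_pos: [474.8, 31.3, 126.8]
tool_rot: [-0.091, 0.701, -0.701, 0.09]
force: [-0.6, 0.4, -1.2]
grip_width: 11.5
```

carry_out:
  series: [0, 0, 0, 0, 0.004, 0, 0, 0, 0, 0, 0, 0.004, 0, 0, 0, 0, 0, 0, 0.002, 0, 0, 0, 0, 0, 0, 0, 0, 0]

```text
time: 6.68
tcp_pos: [474.8, 31.3, 117.6]
tool_rot: [0.09, -0.701, 0.701, -0.09]
force: [-3.9, -0.5, 7.5]
grip_width: 11.3
```

```bash
python3 - <<'E'
from h import *
s=snap("scene","s4"); go(473.5,30,117,.258)
i=s["pixels"][175:215,250:305,::-1]; i=np.clip((i.astype(float)-30)*1.4,0,255).astype(np.uint8)
cv2.imwrite("pics/d.png",cv2.resize(i,None,fx=14,fy=14,interpolation=cv2.INTER_CUBIC))
E
```

```text
t 6.72 tcp [474.8  31.3 117.6] turn_y -0.09 tilt [-0. -0. -1.] shift now axes [1.6 0.6 0.9] after turn [1.6 0.6 0.9] F [-3.9 -0.6  6.3] w 11.4 q [-0.07  0.25 -0.4   0.92 -0.    2.82]
```

View pics/d.png

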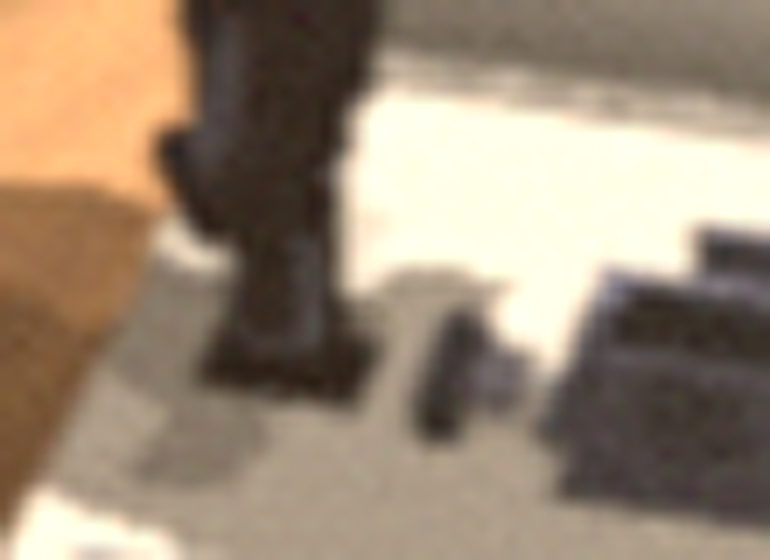

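The shoulder is on the deck. The tongue end has moved from px 291 to about 287.5, leaving a gap to the cassette, so it's drawn back. One more small push to confirm it's seated.

carry_out:
  series: [0, 0, 0, 0, 0.002, 0, 0, 0, 0, 0, 0, 0.002, 0, 0, 0, 0, 0, 0, 0, 0, 0]

```text
time: 7.1
tcp_pos: [475.0, 31.1, 117.4]
tool_rot: [0.09, -0.701, 0.702, -0.091]
force: [-14.7, -0.7, 38.5]
grip_width: 11.6
```

Firmly on its stop. I'll relieve the push, open and retreat straight up.

carry_out:
  series: [0, 0, 0, 0, -0.003, 0, 0, 0, 0, 0, 0, 0, 0, 0, 0, 0, 0, 0, 0, 0, 1, 0, 0, 0, 0, 0, 0, 1, 0, 0, 0, 0, 0, 0, 1]

```text
time: 7.72
tcp_pos: [475.2, 31.3, 115.9]
tool_rot: [-0.09, 0.701, -0.701, 0.09]
force: [-0.8, -0.0, -0.3]
grip_width: 65.9
```

carry_out:
  series: [0, 0, 0, 0, 0, 0, 1, 0, 0, 0, 0, 0, 0, 1, 0, 0, 0, 0, -0.03, 0, 1, 0, 0, 0, 0, -0.05, 0, 1, 0, 0, 0, 0, -0.05, 0, 1]

```text
time: 8.35
tcp_pos: [474.6, 31.4, 247.4]
tool_rot: [-0.091, 0.701, -0.701, 0.09]
force: [1.1, -0.4, -0.2]
grip_width: 85.4
```

```bash
python3 - <<'E'
from h import *
s=snap("scene","s5"); go(580,57.5,250,.258)
i=s["pixels"][170:215,250:315,::-1]; i=np.clip((i.astype(float)-30)*1.3,0,255).astype(np.uint8)
cv2.imwrite("pics/e.png",cv2.resize(i,None,fx=12,fy=12,interpolation=cv2.INTER_CUBIC))
E
```

```text
t 8.4 tcp [477.9  31.2 254.4] turn_y -0.09 tilt [ 0.01  -0.001 -1.   ] shift now axes [-105.4    5.4    0.4] after turn [-105.4    5.4    0.6] F [0.8 0.2 4.7] w 85.7 q [-0.07  0.17 -0.14  1.25 -0.    2.82]
```

View pics/e.png

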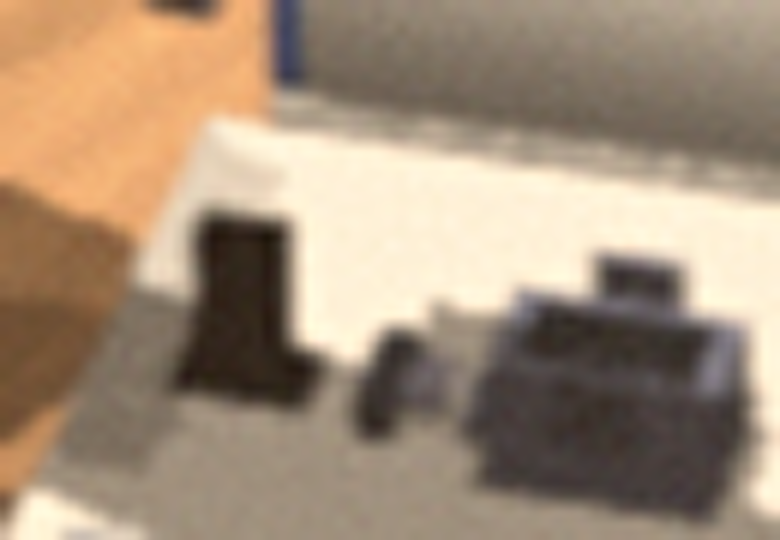

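The key stands upright and home, let go, with its shoulder on the deck at (245,385). The tongue is clear of the lip. The measured slot position agrees with the unit fit (109 against 110 mm to the bay), so I go over the cassette.

carry_out:
  series: [0, 0, 0, -0.055, 0, 0, 1, 0, 0, 0, -0.0545, 0, 0, 1, 0, 0, 0, 0, 0.02, 0, 1, 0, 0, 0, 0, 0.02, 0, 1, 0, 0, 0, 0, 0, 0, 1]

```text
time: 9.02
tcp_pos: [579.6, 59.1, 204.2]
tool_rot: [-0.092, 0.701, -0.701, 0.089]
force: [-1.1, -0.2, 0.1]
grip_width: 85.3
```

```bash
python3 - <<'E'
from h import *
s=snap("scene","s6"); t=snap("top","t6"); go(580.3,58.2,106,.258)
i=s["pixels"][145:215,250:330,::-1]
cv2.imwrite("pics/f.png",cv2.resize(i,None,fx=9,fy=8.5,interpolation=cv2.INTER_CUBIC))
E
```

```text
t 9.12 tcp [580.8  59.1 206.5] turn_y -0.09 tilt [-0. -0. -1.] shift now axes [  0.7 100.5   0.7] after turn [  0.7 100.5   0.7] F [-0.7 -0.5  0.3] w 85.8 q [-0.01  0.4   0.05  1.22 -0.    2.88]
```

View pics/f.png

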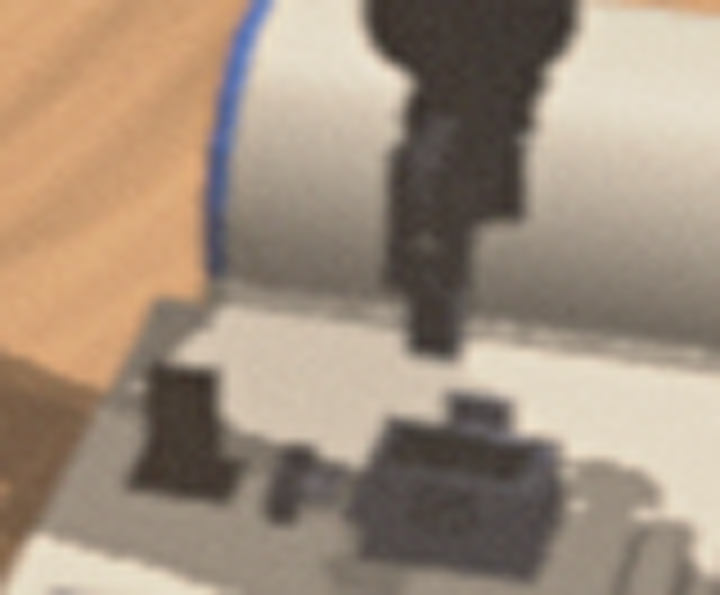

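The open fingers straddle the cassette (tip midpoint x about 467, cassette x about 465), so I descend.

carry_out:
  series: [0, 0, 0, 0.0005, 0.03, 0.0005, 1, 0, 0, 0, 0, 0.025, 0, 1, 0, 0, 0, 0, 0.02, 0, 1, 0, 0, 0, 0, 0.015, 0, 1, 0, 0, 0, 0, 0, 0, 1]

```text
time: 9.75
tcp_pos: [580.1, 58.4, 115.9]
tool_rot: [-0.091, 0.701, -0.701, 0.09]
force: [-0.5, -0.6, 0.2]
grip_width: 85.6
```

carry_out:
  series: [0, 0, 0, 0, 0.01, 0, 1, 0, 0, 0, 0, 0, 0, 1]

```text
time: 10.0
tcp_pos: [580.4, 58.5, 106.1]
tool_rot: [0.091, -0.701, 0.701, -0.09]
force: [0.3, -0.7, -0.9]
grip_width: 85.6
```

carry_out:
  series: [0, 0, 0, 0, 0, 0, 0.2, 0, 0, 0, 0, 0, 0, 0, 0, 0, 0, 0, 0, 0, 0, 0, 0, 0, 0, 0, 0, 0, 0, 0, 0, 0, 0, 0, 0]
  force: 40

```text
time: 10.62
tcp_pos: [581.6, 58.5, 108.3]
tool_rot: [0.089, -0.701, 0.701, -0.091]
force: [-2.6, 0.7, 8.7]
grip_width: 39.9
```

carry_out:
  series: [0, 0, 0, 0, 0, 0, 0, 0, 0, 0, 0, 0, 0, 0, 0, 0, 0, 0, 0, 0, 0]

```text
time: 11.0
tcp_pos: [581.5, 58.5, 108.3]
tool_rot: [0.089, -0.701, 0.701, -0.091]
force: [-1.3, 1.2, 9.6]
grip_width: 40.1
```

The width reads 40, not 46, with 9.6 N upward, so I'll look before lifting.

```bash
python3 - <<'E'
from h import *
s=snap("scene","s7"); go(580.3,58.2,106,.258)
i=s["pixels"][165:215,265:325,::-1];i=np.clip((i.astype(float)-15)*1.6,0,255).astype(np.uint8)
cv2.imwrite("pics/g.png",cv2.resize(i,None,fx=12,fy=12,interpolation=cv2.INTER_CUBIC))
E
```

```text
t 11.05 tcp [581.6  58.5 108.3] turn_y -0.08 tilt [ 0.003 -0.    -1.   ] shift now axes [ 1.3  2.3 -0.1] after turn [ 1.3  2.3 -0.1] F [-2.5 -0.9  9.2] w 39.7 q [-0.01  0.46 -0.13  0.99 -0.    2.88]
```

View pics/g.png

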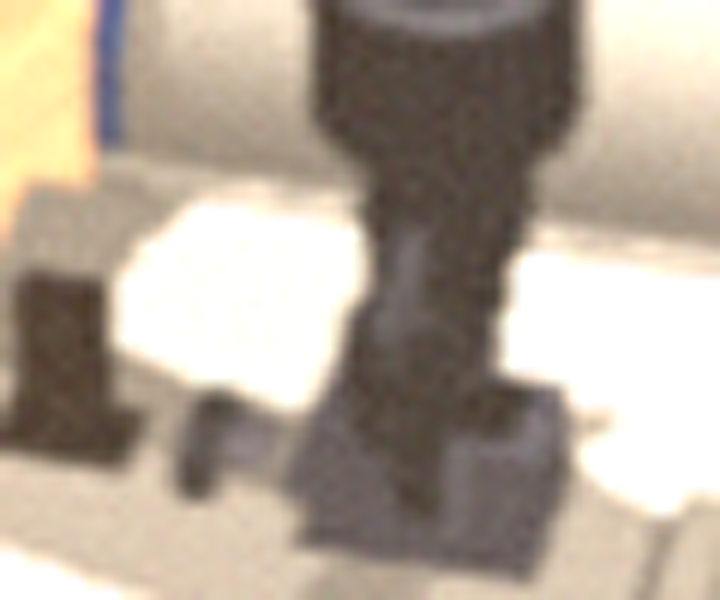

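The near finger sits on the middle of its catch, with its tip at (415,510), above the deck. The upward force fits the pads dragging down as they swing in. I'll lift gently and watch the force.

carry_out:
  series: [0, 0, 0, 0, -0.003, 0, 0, 0, 0, 0, 0, -0.003, 0, 0, 0, 0, 0, 0, -0.003, 0, 0, 0, 0, 0, 0, -0.003, 0, 0, 0, 0, 0, 0, 0, 0, 0]

```text
time: 11.68
tcp_pos: [580.7, 58.5, 118.5]
tool_rot: [0.09, -0.701, 0.701, -0.091]
force: [-0.9, -1.0, -3.2]
grip_width: 40.3
```

The load is 3 N, about the cassette's weight, and it's lifting freely. I keep lifting.

carry_out:
  series: [0, 0, 0, 0, -0.01, 0, 0, 0, 0, 0, 0, -0.015, 0, 0, 0, 0, 0, 0, -0.015, 0, 0, 0, 0, 0, 0, -0.015, 0, 0, 0, 0, 0, 0, -0.015, 0, 0]

```text
time: 12.3
tcp_pos: [580.7, 58.5, 189.7]
tool_rot: [0.09, -0.701, 0.701, -0.091]
force: [-0.2, 0.0, -2.9]
grip_width: 40.1
```

carry_out:
  series: [0, 0, 0, 0, -0.012, 0, 0, 0, 0, 0, 0, -0.01, 0, 0, 0, 0, 0, 0, 0, 0, 0, 0, 0, 0, 0, 0, 0, 0, 0, 0, 0, 0, 0, 0, 0]

```text
time: 12.92
tcp_pos: [580.1, 58.5, 209.5]
tool_rot: [-0.091, 0.701, -0.701, 0.09]
force: [-0.0, 0.9, -3.8]
grip_width: 39.6
```

```bash
python3 - <<'E'
from h import *
s=snap("scene","s8"); go(580.3,58.2,206,.258)
i=s["pixels"][145:235,245:345,::-1];i=np.clip((i.astype(float)-15)*1.4,0,255).astype(np.uint8)
cv2.imwrite("pics/i.png",cv2.resize(i,None,fx=6.6,fy=6.6,interpolation=cv2.INTER_CUBIC))
E
```

```text
t 12.97 tcp [580.1  58.5 209.6] turn_y -0.09 tilt [-0.001 -0.    -1.   ] shift now axes [-0.1  3.6  0.3] after turn [-0.1  3.6  0.3] F [ 0.5  0.5 -2.6] w 39.9 q [-0.01  0.4   0.06  1.23 -0.    2.88]
```

View pics/i.png

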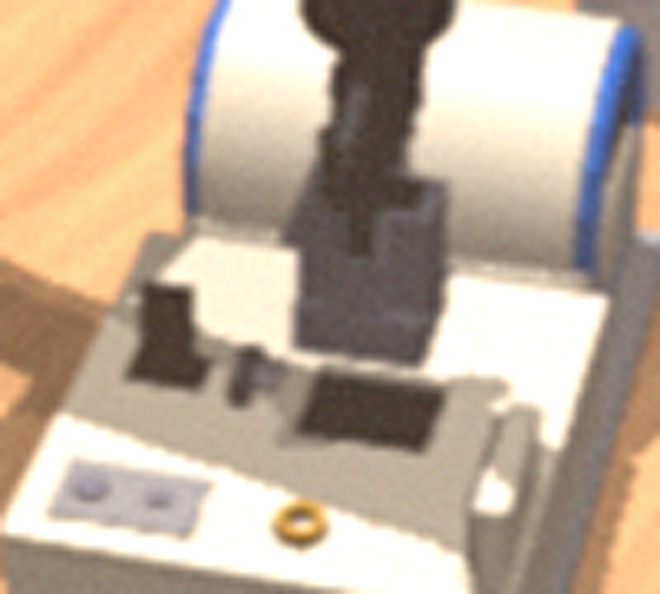

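The cassette hangs upright over the empty bay, with its bottom edge at about (360,350) above the opening at (370,405). The key is home at (165,340) and the collar hasn't moved. Handing in.

```bash
python3 - <<'E'
from h import *
print(env.finish_job()); go(580,58,206,.258)
E
```

```text
the job is handed in; nothing more can be done
None
the job is handed in; nothing more can be done
```

The job is handed in at about 13 s of robot time, with the cassette held over its empty bay by the pinched catches. No verdict was reported.

- **Key:** I took it from the stand, pushed it into the slot until it hit a hard stop (38 N peak), and let go. In the last picture it stands upright and home, and the tongue had drawn back clear of the cassette's lip.
- **Cassette:** I gripped it by both catches and raised it about 100 mm, so its underside is about 5 cm above the deck. It hangs upright and still. The load on the wrist is about 3 N, which matches the cassette's weight, so nothing else seems to be touching it.
- **Bystanders:** The collar looks unmoved in the last picture. I did not check the others in a full view at the end, but no move went near them.
- **Disagreement:** The gripper reads about 40 mm across the catches, where 46 mm was expected with both fully in. I could not explain the difference. The pictures show the near finger centred on its catch, and the cassette left its bay without resistance.

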